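# Weigh two canisters together in a light basket on the kitchen scale

### The arm

A 7-joint arm with a two-finger parallel gripper is mounted at the origin on the work surface. World frame = base frame: x ahead of the robot, y to its left, z up, the work surface at z = 0. Lengths are in m, angles in rad, forces in N, time in s.
With the tool pointing down it reaches from about 0.35 to 0.9 m from the base axis. Payload 8.1 kg.
Tool frame: the origin (TCP) lies at the very end of the fingers, on their centre line; the grasp point (between the pads) lies 19 mm behind it (ctrl.grasp_offset is the z of the grasp point in the tool frame, in m); z points along the fingers, y is the line along which they close (so a half turn about z gives the same grasp; the last joint's range is limited). The gripper opens to 85 mm and grips with 20 to 120 N. Pads are 22 mm wide; open, the fingers measure 114 mm over their backs; the gripper's body (76 mm by 85 mm) begins 54 mm behind the grasp point. The pads swing forward as they close: fully open they stand 13 mm farther back than shut.
Start: joints at [1.143, 0.434, 0.025, 1.573, -0.012, 1.134, -0.075], TCP at [0.199, -0.592, 0.231] pointing down, gripper open.
Joint ranges: [-2.62, 2.62], [-0.44, 2.09], [-1.27, 1.32], [0.08, 2.57], [-1.32, 4.46], [0.12, 2], [-2.74, 2.74]. Speed limits (rad/s): [2.22, 2.22, 3.01, 3.01, 3.14, 3.14, 3.14].

### API

Orientations are given as a 3x3 rotation matrix whose columns are the frame's x, y, z axes.
In Python, from station import sensors, get_image, camera_model, workorder, ctrl gives the robot as it stands. The module is installed in compiled form; this text tells all that it offers.
- The arm moves only by the tool apply_moves, never from a script. Its argument "motion" is one flat list of numbers, 5 for each row, row after row: the closure, from -1 (fully open) to 1 (shut), then the shift along the world's x, y, z scaled (see below), then the turn about the world's z scaled (see below). In form: [gripper, x, y, z, roll, gripper, x, y, z, roll, ...]. A call has 1 to 12 rows; each row is the pose to reach, as a shift and turn from the pose commanded when the call began; what a row does not reach only later rows make up. The controller multiplies each number of a shift by 120 mm and each number of a turn by 2 rad. A row lasts 1/10 s, in which the tool goes at most 50 mm and 8.59 degrees, less where a joint would pass 70% of its speed; a pose out of reach is approached as far as the arm can. A call with a number of a shift or a turn outside -1 to 1 is refused whole. A call with a gripper value outside its range is refused whole. The fingers move at their own pace and stop on an object; "newtons" is the grip in N (left out, the last holds). Time passes only in rows, so rows that repeat a pose let the fingers close. It gives the time, the measured TCP pose, the force, the opening and the grip force at its end, in the units of the state.
- sensors.get_obs(): the state, without advancing time (a new reading comes with each control period).
- get_image(name): name is "scene" or "top"; returns (picture, depth): 480x640x3 uint8, red, green, blue; 480x640 float32, m along the optical axis (not along the pixel's ray), 0 where there is no reading.
- camera_model(name): a dict with "fx", "fy", "cx", "cy" (pixels), "pose" (4x4, takes a point from camera to world coordinates). Camera axes: x right, y up, looking along -z (the intrinsics and any distortion apply to the point x, -y, -z); pixel columns grow to the right and rows downward; lengths in m; the calibration is good to about 2 mm. A picture is of the moment at which its call begins. camera_model takes no time and is no camera call.
- workorder.close_job(): hands the job in; it is judged then, once.
The state is a dict: "time_s": time; "joint_positions": joint angles; "qd": joint speeds; "joint_efforts": joint torques, N m; "position": TCP position; "tool_rot": TCP orientation; "ft_force": force on the tool from outside, world axes, zero at the start; "ft_torque": the same for the moment, N m; "gripper_width": opening from 0.0 (shut) to 1.0 (fully open); "grip_force": force on a finger pad.
Only numpy, scipy, OpenCV 4.12 (cv2) and the standard library are available. Lean on these libraries where they do the work, as an engineer would, in place of code of your own. Each camera call takes 0.05 s, during which the arm holds its last target. There are 200 camera calls.

### The job

Weigh the two red canisters together: first press the scale's orange tare button all the way down while the basket on the scale is still empty, then take both red canisters out of the slanted rack and stand them upright in the basket, one in the middle of each half of its length. Set them down gently, so that the light basket stays level and does not slide on the scale. Leave the blue canister and everything else on the worktop where it is.

Things in the scene. Friction and masses are not known exactly. Their poses are not given: they have to be found in the camera images.
- red_a: red plastic canister (cylinder) with an aluminium lid, 140 mm tall, 46 mm diameter, about 0.25 kg. Origin at the centre of its underside, z along its axis towards the lid. At the start it sits in one of the rack's three pockets (which one varies), leaning 0.45 rad (26 degrees) with its lid towards the robot. The two red ones are alike.
- red_b: the other red canister, 140 mm tall, 46 mm diameter, about 0.25 kg. Origin at the centre of its underside, z along its axis towards the lid. At the start it sits in one of the rack's three pockets (which one varies), leaning 0.45 rad (26 degrees) with its lid towards the robot.
- blue: blue canister of the same size, to be left in the rack, where it must not shift by 30 mm or more. At the start it sits in one of the rack's three pockets (which one varies), leaning 0.45 rad (26 degrees) with its lid towards the robot.
- rack: fixed wooden rack, 130 x 310 x 100 mm high, three square pockets (50 mm wide, 55 mm deep) at y = -96, 0, 96 mm. Origin under its centre, z up, -x side facing the robot. Pocket axes lean 0.45 rad from vertical towards its -x; pocket floors' centres are 36 mm above the table at x = 0. The upper 85 mm of a canister stands clear; draw it out along its axis.
- scale: fixed black kitchen scale; base 200 x 170 mm, 28 mm high, from x = -125 to 75 mm, with a rigid round steel platform of 130 mm diameter, its top 40 mm above the table. Origin on the table under the platform's centre, z up. The panel with the button is at its -x side.
- scale_top (a point): centre of the scale platform's upper face
- basket: light open green plastic basket, 120 (x) x 300 (y) x 45 mm high, walls and floor 3 mm thick, 0.15 kg, resting loose on the platform and overhanging it at both ends; it tips if pressed or loaded one-sidedly near an end. Origin at the centre of its underside, y along its length. The middles of its halves are at y = +75 and -75 mm.
- basket_in (a point): centre of the basket's inner floor, 3 mm above the basket's origin
- tare (a joint): travel of the scale's tare button: 0 up, 0.006 m fully down (4 N), springs back; it counts as pressed beyond 0.0045 m
- tare_top (a point): centre of the top of the tare button (round, orange, 28 mm diameter), pressed straight down; 40 mm out from the basket's long wall
- mug: blue mug, 72 mm diameter, 85 mm high; origin under its centre
- moka: aluminium coffee pot, 90 mm diameter, 155 mm high; origin under its centre
- oil: green oil bottle, 60 mm diameter, 210 mm high; origin under its centre
- jam: jam jar, 70 mm diameter, 90 mm high; origin under its centre
- spoon: spoon lying on the worktop, about 200 mm long along its x; origin under its middle

How it is judged:
On the way, in this order (a step that is already met when the one before it is completed fails the run):
1. the tare button is pressed down while the basket is empty (value of joint tare above 0.0045 m), for 0.05 s.
2. a first red canister stands released in the middle of one half of the basket, which is level on the scale (((y of red_a in the frame of basket between 0.045 and 0.105 m and x of red_a in the frame of basket between -0.04 and 0.04 m and z of red_a in the frame of basket below 0.01 m and angle between red_a's own z axis and vertical below 0.08 rad and linear speed of red_a below 0.02 m/s and contact force between the fingers and red_a below 0.1 N) or (y of red_a in the frame of basket between -0.105 and -0.045 m and x of red_a in the frame of basket between -0.04 and 0.04 m and z of red_a in the frame of basket below 0.01 m and angle between red_a's own z axis and vertical below 0.08 rad and linear speed of red_a below 0.02 m/s and contact force between the fingers and red_a below 0.1 N) or (y of red_b in the frame of basket between 0.045 and 0.105 m and x of red_b in the frame of basket between -0.04 and 0.04 m and z of red_b in the frame of basket below 0.01 m and angle between red_b's own z axis and vertical below 0.08 rad and linear speed of red_b below 0.02 m/s and contact force between the fingers and red_b below 0.1 N) or (y of red_b in the frame of basket between -0.105 and -0.045 m and x of red_b in the frame of basket between -0.04 and 0.04 m and z of red_b in the frame of basket below 0.01 m and angle between red_b's own z axis and vertical below 0.08 rad and linear speed of red_b below 0.02 m/s and contact force between the fingers and red_b below 0.1 N)) and angle between basket's own z axis and vertical below 0.05 rad and horizontal distance between basket and scale_top below 0.025 m and distance of basket from where it was at the start of the episode below 0.02 m and contact force between basket and scale above 0.8 N), for 0.2 s.
At the end, for the whole second after the job is handed in: Both red canisters stand upright (0.08 rad), released, at rest on the basket floor, one per half, 45 to 105 mm from its middle along its length; the basket is at rest on the scale, level within 0.05 rad, within 20 mm of its start and 25 mm of the platform's centre; the button is up again ((((y of red_a in the frame of basket between 0.045 and 0.105 m and x of red_a in the frame of basket between -0.04 and 0.04 m and z of red_a in the frame of basket below 0.01 m and angle between red_a's own z axis and vertical below 0.08 rad and linear speed of red_a below 0.02 m/s and contact force between the fingers and red_a below 0.1 N) and (y of red_b in the frame of basket between -0.105 and -0.045 m and x of red_b in the frame of basket between -0.04 and 0.04 m and z of red_b in the frame of basket below 0.01 m and angle between red_b's own z axis and vertical below 0.08 rad and linear speed of red_b below 0.02 m/s and contact force between the fingers and red_b below 0.1 N)) or ((y of red_a in the frame of basket between -0.105 and -0.045 m and x of red_a in the frame of basket between -0.04 and 0.04 m and z of red_a in the frame of basket below 0.01 m and angle between red_a's own z axis and vertical below 0.08 rad and linear speed of red_a below 0.02 m/s and contact force between the fingers and red_a below 0.1 N) and (y of red_b in the frame of basket between 0.045 and 0.105 m and x of red_b in the frame of basket between -0.04 and 0.04 m and z of red_b in the frame of basket below 0.01 m and angle between red_b's own z axis and vertical below 0.08 rad and linear speed of red_b below 0.02 m/s and contact force between the fingers and red_b below 0.1 N))) and angle between basket's own z axis and vertical below 0.05 rad and horizontal distance between basket and scale_top below 0.025 m and distance of basket from where it was at the start of the episode below 0.02 m and contact force between basket and scale above 0.8 N and linear speed of basket below 0.02 m/s and value of joint tare below 0.003 m); the robot touches nothing.
It fails at once if the basket tips by more than 0.12 rad (angle between basket's own z axis and vertical above 0.12 rad).
It fails at once if the basket slides more than 30 mm (distance of basket from where it was at the start of the episode above 0.03 m).
It fails at once if a canister is dropped or driven hard into the basket (over 40 N) (contact force between any of red_a, red_b and basket above 40 N).
It fails at once if the blue canister is shifted by 30 mm (distance of blue from where it was at the start of the episode above 0.03 m).
It fails at once if a bystander is shifted by more than 40 mm (distance of any of mug, moka, oil, jam, spoon from where it was at the start of the episode above 0.04 m).
It also fails if it takes over 72 s, if anything falls off the work surface, if the arm or the gripper's body presses on something with over 40 N, if the wrist force passes 120 N, or if a joint passes its speed limit or range.

## Working session

There is one attempt and no reset: what is moved stays moved. The work goes in short steps, Python scripts to look and compute and a tool call to move; the robot and the scene stay as the last step left them, time stands still between calls to the robot, and variables do not carry over. Pictures are saved under pics/ and viewed, at most 10 in all, crops included, and the job is handed in when it is done.

Besides the shell and the picture viewer there is one more tool, called after "Emit:" in YAML: its name, and indented under it one key for each argument. apply_moves: Moves the arm, as the interface text tells. Its arguments: {"type":"object","properties":{"motion":{"type":"array","items":{"type":"number"}},"newtons":{"type":"number"}},"required":["motion"]}

```bash
mkdir -p pics; cat > h.py <<'E'
import numpy as np,cv2
from station import sensors,get_image,camera_model,workorder,ctrl
def cloud(n):
    im,d=get_image(n);m=camera_model(n)
    v,u=np.mgrid[0:480,0:640]
    p=np.stack([(u-m['cx'])/m['fx']*d,-(v-m['cy'])/m['fy']*d,-d,np.ones_like(d)],-1)@np.array(m['pose']).T
    p=p[...,:3];p[d==0]=np.nan
    return im,p
E
python3 - <<'E'
from h import *
for n in['scene','top']:
    im,p=cloud(n);np.savez(n+'.npz',im=im,p=p);cv2.imwrite(f'pics/{n}.png',im[...,::-1])
    print(n,{k:v for k,v in camera_model(n).items()})
o=sensors.get_obs();print(o['position'],o['tool_rot'],o['time_s'],ctrl.grasp_offset)
E
```

```text
scene {'fx': 516.6202916011589, 'fy': 516.6202916011589, 'cx': 307.6190830504438, 'cy': 241.49694889420073, 'pose': array([[-0.09488508, -0.67907747,  0.72790838,  1.33283575],
       [ 0.99531169, -0.07848499,  0.05652201,  0.03753273],
       [ 0.01874706,  0.72985882,  0.68334081,  0.75549111],
       [ 0.        ,  0.        ,  0.        ,  1.        ]])}
top {'fx': 500.2572024952328, 'fy': 500.2572024952328, 'cx': 320.12989295220683, 'cy': 246.8086711280862, 'pose': array([[-0.01992392,  0.99234081, -0.12191292,  0.47214059],
       [-0.99950126, -0.02275741, -0.02189366, -0.03007401],
       [-0.02450039,  0.12141591,  0.9922993 ,  0.98799997],
       [ 0.        ,  0.        ,  0.        ,  1.        ]])}
[ 0.19921772 -0.59192039  0.2305914 ] [[ 9.47743908e-01  3.19031514e-01 -6.15159534e-04]
 [ 3.19032067e-01 -9.47742994e-01  1.32551555e-03]
 [-1.60131908e-04 -1.45250490e-03 -9.99998932e-01]] 0.1 -0.0187
```

View pics/scene.png

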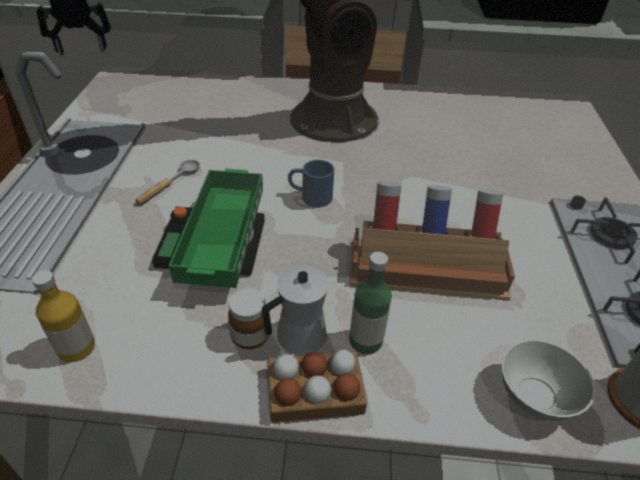

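View pics/top.png

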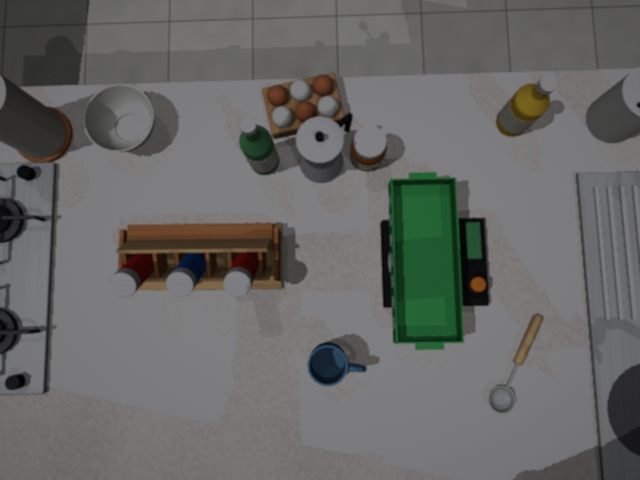

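Top view: the rack is at about (200,258), with red lids near (125,283) and (238,280) and the blue one at (180,282) in the middle. The basket is at about (425,260) with its long side along world x. The orange button is at (478,284). The scene view agrees.

```bash
python3 - <<'E'
from h import *
D={n:np.load(n+'.npz') for n in['scene','top']}
def rep(name,s):
    s=s[np.isfinite(s).all(1)];print(name,len(s),'med',np.median(s,0).round(4),'p2',np.percentile(s,2,0).round(3),'p98',np.percentile(s,98,0).round(3))
for n in D:
    im=D[n]['im'].astype(int);p=D[n]['p'];hsv=cv2.cvtColor(D[n]['im'],cv2.COLOR_RGB2HSV).astype(int)
    H,S,V=hsv[...,0],hsv[...,1],hsv[...,2];z=p[...,2];x=p[...,0];y=p[...,1]
    rep(n+' table',p[(S<60)&(abs(z)<.02)&(x>.2)&(x<.8)&(abs(y)<.5)])
    g=(H>50)&(H<75)&(S>150)&(x>.25)&(x<.75)&(y<-.08)&(y>-.45)
    top=p[g&(z>.078)&(z<.1)][:,:2];r=cv2.minAreaRect((top*1000).astype(np.float32));print(n,'basket top rect',r,len(top)); rep(' rimz',p[g&(z>.078)])
    fl=p[g&(z<.055)];rep(' floor',fl)
    o=(H>5)&(H<18)&(S>200)&(x>.3)&(x<.6)&(y<-.2)&(y>-.45)&(z<.07);rep(n+' button',p[o])
    hi=o&(z>np.nanpercentile(z[o],60));
    b=(p[o]*1000)[:,:2].astype(np.float32);print(cv2.minEnclosingCircle(b))
    rep(n+' scaleblk',p[(V<60)&(z>.015)&(z<.05)&(x>.35)&(x<.65)&(y<-.08)&(y>-.45)])
    reg=(y>.05)&(y<.45)&(x>.25)&(x<.7)
    for nm,hm in(('red',((H<6)|(H>174))&(S>170)),('blue',(H>105)&(H<130)&(S>150))):
        q=reg&hm&(z>.06)
        cn,lab,st,c=cv2.connectedComponentsWithStats(q.astype(np.uint8))
        for i in range(1,cn):
            if st[i,4]>60: rep(f'{n} {nm} {c[i].round()}',p[lab==i])
    lid=reg&(S<60)&(z>.1);cn,lab,st,c=cv2.connectedComponentsWithStats(lid.astype(np.uint8))
    for i in range(1,cn):
        if st[i,4]>60: rep(f'{n} lid {c[i].round()}',p[lab==i])
    w=reg&(H>5)&(H<22)&(S>80)&(z>.06)&(z<.12);rr=cv2.minAreaRect((p[w][:,:2]*1000).astype(np.float32));print(n,'rack',rr);rep(' rack',p[w])
E
```

```text
scene table 56036 med [ 5.906e-01  2.100e-02 -5.000e-04] p2 [ 0.214 -0.483 -0.004] p98 [0.793 0.489 0.003]
scene basket top rect ((0.0, 0.0), (0.0, 0.0), 0.0) 0
  return _methods._mean(a, axis=axis, dtype=dtype,
  ret = um.true_divide(
Traceback (most recent call last):
IndexError: index -1 is out of bounds for axis 0 with size 0
```

```bash
cat > m.py <<'E'
from h import *
D={n:np.load(n+'.npz') for n in['scene','top']}
def rep(name,s):
    s=s[np.isfinite(s).all(1)]
    if len(s)<5: print(name,'few',len(s));return
    print(name,len(s),'med',np.median(s,0).round(4),'p2',np.percentile(s,2,0).round(3),'p98',np.percentile(s,98,0).round(3))
def rect(nm,q):
    q=q[np.isfinite(q).all(1)][:,:2]*1000
    if len(q)>5: print(nm,'rect',np.round(np.concatenate([np.ravel(t) for t in cv2.minAreaRect(q.astype(np.float32))]),1))
print(D['scene']['p'][240,220],D['top']['p'][260,425],[cv2.cvtColor(D[n]['im'],cv2.COLOR_RGB2HSV)[v,u] for n,v,u in(('scene',240,220),('top',260,425))])
for n in D:
    p=D[n]['p'];hsv=cv2.cvtColor(D[n]['im'],cv2.COLOR_RGB2HSV).astype(int)
    H,S,V=hsv[...,0],hsv[...,1],hsv[...,2];z=p[...,2];x=p[...,0];y=p[...,1]
    g=(H>50)&(H<85)&(S>120)&(x>.2)&(x<.8)&(y<-.08)&(y>-.5)&(z<.12)&(z>.035)
    rep(n+' green',p[g]);t=g&(z>.078);rep(' rim',p[t]);rect(' rim',p[t])
    f=g&(z<.052);rep(' floor',p[f]);rect(' floor',p[f])
    o=(H>5)&(H<18)&(S>180)&(x>.25)&(x<.7)&(y<-.2)&(y>-.5)&(z<.07)&(z>.02);rep(n+' button',p[o]);rect(' button',p[o])
    rep(n+' blk',p[(V<60)&(S<120)&(z>.02)&(z<.035)&(x>.3)&(x<.7)&(y<-.08)&(y>-.45)])
    reg=(y>.05)&(y<.5)&(x>.2)&(x<.7)
    for nm,q in(('red',reg&((H<6)|(H>174))&(S>170)&(z>.08)),('blue',reg&(H>105)&(H<130)&(S>150)&(z>.08)),('lid',reg&(S<70)&(z>.11))):
        cn,lab,st,c=cv2.connectedComponentsWithStats(q.astype(np.uint8))
        for i in range(1,cn):
            if st[i,4]>60: rep(f'{n} {nm} {c[i].round()}',p[lab==i])
    w=reg&(H>5)&(H<22)&(S>80)&(z>.03)&(z<.12);rep(n+' rack',p[w]);rect(' rack',p[w])
E
python3 m.py
```

```text
[ 0.58728361 -0.19806095  0.04062452] [ 0.55858875 -0.20664833  0.04332289] [array([ 66, 137,  97], dtype=uint8), array([ 68, 165,  88], dtype=uint8)]
scene green 4639 med [ 0.5857 -0.2112  0.0428] p2 [ 0.426 -0.259  0.04 ] p98 [ 0.716 -0.143  0.085]
 rim 598 med [ 0.7054 -0.2029  0.0837] p2 [ 0.407 -0.261  0.079] p98 [ 0.721 -0.141  0.086]
 rim rect [ 561.9 -199.9  121.2  320.6   89.3]
 floor 3753 med [ 0.5652 -0.2106  0.0424] p2 [ 0.427 -0.257  0.04 ] p98 [ 0.666 -0.162  0.046]
 floor rect [ 565.  -207.1  297.7  114.7    3. ]
scene button few 0
scene blk 905 med [ 0.5739 -0.1423  0.027 ] p2 [ 0.485 -0.323  0.021] p98 [ 0.644 -0.127  0.032]
scene lid [387. 190.] 363 med [0.537  0.1249 0.1592] p2 [0.503 0.105 0.123] p98 [0.547 0.149 0.17 ]
scene lid [438. 193.] 391 med [0.5376 0.2194 0.1593] p2 [0.506 0.201 0.132] p98 [0.548 0.244 0.169]
scene lid [488. 198.] 390 med [0.5384 0.3139 0.1592] p2 [0.506 0.297 0.12 ] p98 [0.548 0.339 0.17 ]
scene rack 6851 med [0.603  0.2319 0.0606] p2 [0.54  0.084 0.033] p98 [0.643 0.359 0.097]
 rack rect [588.9 222.5 303.  112.   89.6]
top green 11353 m
[... 626 characters left out ...]
 381 med [0.5559 0.1163 0.1183] p2 [0.533 0.104 0.082] p98 [0.574 0.142 0.149]
top red [141. 265.] 490 med [0.5542 0.3025 0.117 ] p2 [0.529 0.295 0.085] p98 [0.575 0.327 0.149]
top blue [194. 264.] 413 med [0.5544 0.2089 0.1192] p2 [0.53  0.2   0.086] p98 [0.574 0.234 0.149]
top lid [238. 281.] 649 med [0.5193 0.1254 0.1624] p2 [0.498 0.105 0.153] p98 [0.541 0.147 0.172]
top lid [124. 282.] 675 med [0.5216 0.3155 0.1621] p2 [0.501 0.296 0.151] p98 [0.543 0.338 0.171]
top lid [181. 282.] 671 med [0.5201 0.2203 0.1619] p2 [0.499 0.2   0.151] p98 [0.542 0.243 0.171]
top rack 6478 med [0.594  0.2048 0.0533] p2 [0.531 0.072 0.033] p98 [0.636 0.366 0.1  ]
 rack rect [581.8 222.3 305.4 113.6  89.5]
```

Emit:
apply_moves:
  motion: [1,0.867,0.803,0,0.623,1,0.867,0.803,0,0.623,1,0.867,0.803,0,0.623,1,0.867,0.803,0,0.623,1,0.867,0.803,0,0.623,1,0.867,0.803,0,0.623,1,0.867,0.803,0,0.623,1,0.867,0.803,0,0.623,1,0.867,0.803,0,0.623,1,0.867,0.803,0,0.623]
  newtons: 30

```text
time_s: 1.1
position: [0.3032, -0.4959, 0.2309]
tool_rot: [[-0.0, 1.0, -0.0], [1.0, 0.0, 0.001], [0.001, -0.0, -1.0]]
ft_force: [0.4, -0.7, -1.0]
gripper_width: -0.002
grip_force: 0.0
```

Emit:
apply_moves:
  motion: [1,0.867,0.803,0,0,1,0.867,0.803,0,0,1,0.867,0.803,0,0,1,0.867,0.803,0,0]

```text
time_s: 1.5
position: [0.413, -0.3936, 0.2316]
tool_rot: [[-0.008, 1.0, 0.003], [1.0, 0.008, 0.003], [0.003, 0.003, -1.0]]
ft_force: [-0.8, 0.7, 0.4]
gripper_width: -0.0
grip_force: 0.0
```

Emit:
apply_moves:
  motion: [1,0.867,0.803,0,0,1,0.867,0.803,0,0,1,0.867,0.803,0,0,1,0.867,0.803,-0.5,0,1,0.867,0.803,-0.9,0,1,0.867,0.803,-0.9,0]

```text
time_s: 2.1
position: [0.5077, -0.302, 0.1179]
tool_rot: [[0.001, 1.0, -0.009], [1.0, -0.001, 0.004], [0.004, -0.009, -1.0]]
ft_force: [-0.5, 0.8, 0.2]
gripper_width: 0.002
grip_force: 0.0
```

```bash
python3 - <<'E'
from h import *
o=sensors.get_obs();print(o['position'].round(4),o['tool_rot'].round(3),o['ft_force'].round(2),o['time_s'],o['gripper_width'],o['joint_positions'].round(2))
E
```

```text
[ 0.5077 -0.302   0.1179] [[ 0.001  1.    -0.009]
 [ 1.    -0.001  0.004]
 [ 0.004 -0.009 -1.   ]] [-0.54  0.82  0.23] 2.1 0.0017314722733333433 [ 0.68  0.53 -0.34  1.76  0.21  0.9   0.25]
```

Emit:
apply_moves:
  motion: [1,0,0,-0.3,0,1,0,0,-0.5,0,1,0,0,-0.58,0,1,0,0,-0.58,0,1,0,0,-0.6,0,1,0,0,-0.62,0,1,0,0,-0.63,0,1,0,0,-0.63,0]

```text
time_s: 2.9
position: [0.5123, -0.3037, 0.0485]
tool_rot: [[0.0, 1.0, 0.002], [1.0, -0.0, -0.001], [-0.001, 0.002, -1.0]]
ft_force: [1.4, -0.9, 2.2]
gripper_width: 0.002
grip_force: 0.9
```

Emit:
apply_moves:
  motion: [1,0,0,-0.02,0,1,0,0,-0.02,0,1,0,0,-0.02,0]

```text
time_s: 3.2
position: [0.5121, -0.3036, 0.0457]
tool_rot: [[0.0, 1.0, 0.001], [1.0, -0.0, -0.001], [-0.001, 0.001, -1.0]]
ft_force: [1.4, -1.2, 2.8]
gripper_width: -0.003
grip_force: 1.6
```

Emit:
apply_moves:
  motion: [1,0,0,-0.015,0,1,0,0,-0.015,0,1,0,0,-0.015,0]

```text
time_s: 3.5
position: [0.5121, -0.3036, 0.0441]
tool_rot: [[0.0, 1.0, 0.001], [1.0, -0.0, -0.001], [-0.001, 0.001, -1.0]]
ft_force: [0.1, -0.7, 7.9]
gripper_width: -0.003
grip_force: 4.0
```

Emit:
apply_moves:
  motion: [1,0,0,0.2,0,1,0,0,0.5,0,1,0,0,0.9,0.1,-1,0,0.4,1,0.2,-1,0,0.8,1,0.3,-1,0,1,1,0.4,-1,0,1,1,0.4,-1,0,1,1,0.4]

```text
time_s: 4.3
position: [0.5106, -0.1818, 0.163]
tool_rot: [[-0.723, 0.691, -0.002], [0.691, 0.723, 0.001], [0.002, -0.001, -1.0]]
ft_force: [-0.4, -0.4, 0.0]
gripper_width: 0.849
grip_force: 0.0
```

Emit:
apply_moves:
  motion: [-1,0,0.4,0.2,0.1,-1,0,0.8,0.5,0.2,-1,0,1,0.6,0.3,-1,0,1,0.6,0.385,-1,0,1,0.6,0.385,-1,0,1,0.6,0.385]

```text
time_s: 4.9
position: [0.5107, -0.0631, 0.235]
tool_rot: [[-1.0, -0.003, -0.002], [-0.003, 1.0, 0.0], [0.002, 0.0, -1.0]]
ft_force: [-0.2, -0.8, 0.1]
gripper_width: 1.003
grip_force: 0.0
```

Emit:
apply_moves:
  motion: [-1,0,0.4,0,0,-1,0,0.8,0,0,-1,0,1,0,0,-1,0,1,0,0]

```text
time_s: 5.3
position: [0.5105, 0.061, 0.2354]
tool_rot: [[-1.0, -0.001, -0.001], [-0.001, 1.0, 0.002], [0.001, 0.002, -1.0]]
ft_force: [-0.0, -0.2, -0.8]
gripper_width: 1.001
grip_force: 0.0
```

Emit:
apply_moves:
  motion: [-1,0.1,0.3,0,0,-1,0.183,0.575,0,0,-1,0.183,0.575,0,0,-1,0.183,0.575,0,0]

```text
time_s: 5.7
position: [0.5332, 0.1253, 0.2347]
tool_rot: [[-1.0, 0.002, -0.002], [0.002, 1.0, -0.001], [0.002, -0.001, -1.0]]
ft_force: [0.3, -0.7, -0.1]
gripper_width: 0.999
grip_force: 0.0
```

```bash
cat > o.py <<'E'
from h import *
o=sensors.get_obs();print(o['position'].round(4),o['tool_rot'].round(3).tolist(),o['ft_force'].round(2),o['time_s'],o['gripper_width'],o['joint_positions'].round(2))
E
python3 o.py
```

```text
[0.5332 0.1253 0.2347] [[-1.0, 0.002, -0.002], [0.002, 1.0, -0.001], [0.002, -0.001, -1.0]] [ 0.27 -0.72 -0.06] 5.7 0.998849695504105 [ 0.28  0.44 -0.84  1.71  0.35  1.16  0.91]
```

Emit:
apply_moves:
  motion: [-1,0,0,-0.3,0,-1,0,0,-0.6,0,-1,0,0,-0.85,0,-1,0,0,-1,0,-1,0,0,-1,0,0.3,0,0,-1,0,1,0,0,-1,0,1,0,0,-1,0,1,0,0,-1,0,1,0,0,-1,0,1,0,0,-1,0]
  newtons: 25

```text
time_s: 6.8
position: [0.5342, 0.1259, 0.1168]
tool_rot: [[-1.0, 0.001, 0.002], [0.001, 1.0, 0.0], [-0.002, 0.0, -1.0]]
ft_force: [-1.5, -0.9, 7.6]
gripper_width: 0.529
grip_force: 25.6
```

Emit:
apply_moves:
  motion: [1,-0.04,0,0.083,0,1,-0.08,0,0.166,0,1,-0.12,0,0.248,0,1,-0.16,0,0.331,0,1,-0.2,0,0.414,0,1,-0.24,0,0.497,0,1,-0.28,0,0.58,0,1,-0.28,0,0.58,0,1,-0.28,0,0.58,0]

```text
time_s: 7.7
position: [0.4998, 0.1256, 0.1852]
tool_rot: [[-1.0, 0.001, 0.0], [0.001, 1.0, -0.0], [-0.0, -0.0, -1.0]]
ft_force: [0.1, -0.1, -3.4]
gripper_width: 0.531
grip_force: 26.8
```

```bash
python3 - <<'E'
from h import *
a,_=cloud('scene');b,_=cloud('top')
v=np.hstack([a[100:340,240:560],b[150:390,80:400]]);cv2.imwrite('pics/g1.png',v[...,::-1])
E
python3 o.py
```

```text
[0.4998 0.1254 0.1847] [[-1.0, 0.001, -0.001], [0.001, 1.0, -0.0], [0.001, -0.0, -1.0]] [ 0.66  0.24 -2.41] 7.8 0.5278023583859672 [ 0.28  0.43 -0.84  1.85  0.38  1.03  0.86]
```

View pics/g1.png

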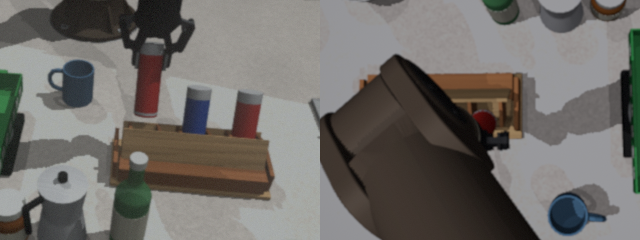

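The crop shows the canister held clear of the rack, with its lid at (150,55) between the fingers and the blue canister unmoved. Next I measure its lean.

```bash
cat > lean.py <<'E'
from h import *
def lean():
    """lean of the held canister: camera-side surface line, and its extent"""
    o=sensors.get_obs();t=o['position'];im,p=cloud('scene')
    hsv=cv2.cvtColor(im,cv2.COLOR_RGB2HSV).astype(int);H,S=hsv[...,0],hsv[...,1]
    q=p[(((H<6)|(H>174))&(S>150))&(abs(p[...,0]-t[0])<.1)&(abs(p[...,1]-t[1])<.06)&(p[...,2]<t[2]+.05)&(p[...,2]>t[2]-.17)]
    yc=(np.percentile(q[:,1],2)+np.percentile(q[:,1],98))/2
    s=q[abs(q[:,1]-yc)<.009];s=s[(s[:,2]>np.percentile(s[:,2],10))]
    k=np.polyfit(s[:,2],s[:,0],1);ky=np.polyfit(q[:,2],q[:,1],1)
    print('lean_x(neg=lid to robot)',np.arctan(k[0]).round(3),'lean_y',np.arctan(ky[0]).round(3),'n',len(s),'zrange',np.percentile(q[:,2],[1,99]).round(4),'yc',yc.round(4),'surf x at z=tcp',np.polyval(k,t[2]).round(4),'tcp',t.round(4),'F',o['ft_force'].round(1),o['time_s'])
if __name__=='__main__': lean()
E
python3 lean.py
```

```text
lean_x(neg=lid to robot) -0.458 lean_y -0.029 n 126 zrange [0.1221 0.1973] yc 0.1348 surf x at z=tcp 0.5254 tcp [0.4998 0.1254 0.1847] F [ 0.7  0.2 -2.4] 7.8
```

```bash
python3 - <<'E'
from h import *
for n in('top','scene'):
    p=np.load(n+'.npz')['p'].reshape(-1,3)
    for y0 in(.125,.174):
        s=p[(abs(p[:,1]-y0)<.006)&(p[:,0]>.49)&(p[:,0]<.68)&(p[:,2]<.13)]
        print(n,y0,[(int(1000*a),[int(1000*v) for v in np.percentile(s[abs(s[:,0]-a)<.003][:,2],[5,50,95])]) for a in np.arange(.5,.68,.006) if (abs(s[:,0]-a)<.003).sum()>2])
E
```

```text
top 0.125 [(500, [-1, 0, 3]), (506, [-1, 0, 3]), (512, [-1, 1, 10]), (518, [8, 9, 13]), (524, [7, 10, 13]), (530, [9, 10, 12]), (554, [128, 129, 129]), (560, [114, 120, 126]), (566, [103, 107, 111]), (572, [90, 97, 102]), (578, [85, 97, 99]), (584, [91, 94, 102]), (590, [79, 84, 89]), (596, [66, 73, 76]), (602, [54, 59, 65]), (608, [44, 47, 51]), (614, [42, 44, 47]), (620, [43, 46, 47]), (626, [43, 45, 48]), (632, [43, 45, 47]), (638, [43, 44, 47]), (644, [0, 2, 2]), (650, [-3, 0, 2]), (656, [-1, 1, 3]), (662, [-1, 0, 2]), (668, [-2, 0, 3]), (674, [-1, 0, 3]), (680, [-1, 0, 3])]
top 0.174 [(500, [-1, 0, 3]), (506, [-3, 0, 2]), (530, [71, 73, 76]), (536, [62, 66, 70]), (542, [51, 56, 61]), (548, [37, 42, 48]), (554, [26, 28, 35]), (560, [25, 28, 31]), (566, [28, 30, 34]), (572, [31, 33, 35]), (578, [34, 39, 98]), (584, [36, 94, 100]), (590, [83, 86, 88]), (596, [66, 73, 78]), (602, [55, 59, 63]), (608, [42, 47, 52]), (614, [43, 45, 48]), (620, [44, 45, 48]), (626, [42, 44, 47]), (632, [43, 45, 47]), (638, [43, 45, 47]), (650, [-1, 1, 2]), (656, [0, 0, 2]), (662, [-1, 0, 3]), (668, [-1
[... 364 characters left out ...]
43]), (632, [-753, -748, -744]), (638, [-755, -750, -746]), (644, [-758, -749, -745]), (650, [-752, -751, -749]), (656, [-753, -747, -744]), (662, [-754, -750, -746]), (668, [-754, -749, -747]), (674, [-753, -747, -745]), (680, [-755, -750, -748])]
scene 0.174 [(530, [69, 72, 73]), (536, [62, 69, 74]), (542, [62, 64, 66]), (584, [88, 95, 98]), (590, [79, 86, 94]), (596, [65, 75, 83]), (602, [50, 62, 70]), (608, [-754, 47, 57]), (614, [-754, 43, 46]), (620, [-751, 43, 45]), (626, [-753, 44, 46]), (632, [-750, 43, 45]), (638, [-750, 25, 44]), (644, [-750, 11, 43]), (650, [-753, 0, 6]), (656, [-749, -1, 1]), (662, [-753, -1, 0]), (668, [-752, -1, 0]), (674, [-755, -1, 1]), (680, [-750, -1, 0])]
```

Emit:
apply_moves:
  motion: [1,0.02,0,-0.1,0,1,0.06,0,-0.2,0,1,0.1,0,-0.2,0,1,0.15,0,-0.19,0,1,0.2,0,-0.18,0,1,0.25,0,-0.17,0,1,0.3,0,-0.16,0,1,0.35,0,-0.15,0,1,0.4,0,-0.15,0,1,0.45,0,-0.15,0,1,0.45,0,-0.15,0]
  newtons: 20

```text
time_s: 8.95
position: [0.5547, 0.1255, 0.1668]
tool_rot: [[-1.0, 0.001, 0.0], [0.001, 1.0, 0.0], [-0.0, 0.0, -1.0]]
ft_force: [-1.6, -0.7, -4.7]
gripper_width: 0.528
grip_force: 19.8
```

```bash
python3 lean.py
```

```text
lean_x(neg=lid to robot) -0.031 lean_y -0.027 n 14 zrange [0.1002 0.1328] yc 0.1383 surf x at z=tcp 0.5701 tcp [0.5547 0.1255 0.1668] F [-1.6 -0.7 -4.7] 8.95
```

Emit:
apply_moves:
  motion: [1,0,0,0.2,0,1,0,0,0.45,0,1,0,0,0.7,0,1,0,0,0.7,0,1,0,0,0.7,0]

```text
time_s: 9.5
position: [0.5547, 0.1257, 0.2516]
tool_rot: [[-1.0, 0.001, 0.003], [0.001, 1.0, 0.0], [-0.003, 0.0, -1.0]]
ft_force: [0.3, -0.7, -3.3]
gripper_width: 0.533
grip_force: 20.0
```

```bash
python3 lean.py
```

```text
lean_x(neg=lid to robot) -1.068 lean_y -0.629 n 2 zrange [0.277  0.2845] yc 0.1269 surf x at z=tcp 0.6253 tcp [0.5547 0.1257 0.2516] F [ 0.3 -0.7 -3.3] 9.5
```

```bash
python3 - <<'E'
from h import *
a,_=cloud('scene');cv2.imwrite('pics/g2.png',a[40:340,240:560,::-1])
E
```

```text
(no output)
```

View pics/g2.png

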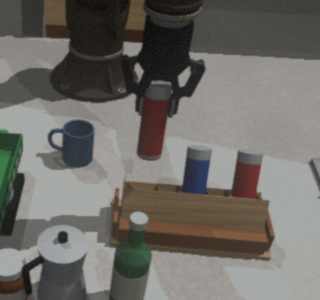

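The crop shows the canister hanging nearly upright at (152,120), so the red mask must be at fault. I check it.

```bash
python3 - <<'E'
from h import *
im,p=cloud('scene');hsv=cv2.cvtColor(im,cv2.COLOR_RGB2HSV)
for v in range(130,205,8): print(v,hsv[v,391],p[v,391].round(4))
E
```

```text
130 [105   7  71] [0.5593 0.1133 0.301 ]
138 [174  19  66] [0.5639 0.1148 0.2884]
146 [  4 141  65] [0.5654 0.1167 0.2737]
154 [179 133  71] [0.5681 0.1185 0.2594]
162 [  1 122  71] [0.569  0.1205 0.2437]
170 [178 124  72] [0.5738 0.1221 0.2302]
178 [  2 119  75] [0.574  0.1243 0.2133]
186 [  3 116  77] [0.5771 0.1261 0.1981]
194 [  2 118  80] [0.58   0.1281 0.1825]
202 [ 20  10 153] [ 0.3691  0.1565 -0.0015]
```

```bash
sed -i 's/(S>150)/(S>85)/' lean.py; python3 lean.py
```

```text
lean_x(neg=lid to robot) -0.125 lean_y -0.004 n 518 zrange [0.1783 0.284 ] yc 0.1257 surf x at z=tcp 0.569 tcp [0.5535 0.1252 0.2499] F [ 0.4 -1.  -2.8] 9.65
```

Emit:
apply_moves:
  motion: [1,0,0,-0.3,0,1,0,0,-0.6,0,1,0,0,-0.68,0,1,0,0,-0.68,0,1,0.03,0,-0.68,0,1,0.06,0,-0.68,0,1,0.1,0,-0.68,0,1,0.1,0,-0.68,0,1,0.1,0,-0.4,0,1,0.1,0,0,0,1,0.1,0,0,0,1,0.1,0,0,0]

```text
time_s: 10.9
position: [0.5666, 0.1261, 0.2526]
tool_rot: [[-1.0, 0.001, 0.003], [0.001, 1.0, 0.001], [-0.003, 0.001, -1.0]]
ft_force: [-0.1, 0.2, 0.2]
gripper_width: 0.003
grip_force: 0.0
```

```bash
python3 lean.py
```

```text
lean_x(neg=lid to robot) -0.83 lean_y 0.051 n 189 zrange [0.0973 0.1297] yc 0.126 surf x at z=tcp 0.3896 tcp [0.5666 0.1261 0.2526] F [-0.1  0.2  0.2] 10.9
```

```bash
python3 - <<'E'
from h import *
a,_=cloud('scene');b,_=cloud('top')
v=np.hstack([a[100:340,240:560],b[150:390,80:400]]);cv2.imwrite('pics/g3.png',v[...,::-1])
E
```

```text
(no output)
```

View pics/g3.png

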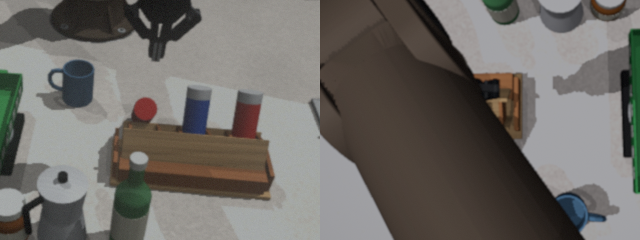

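The canister slipped out of the grip. In the scene crop its red underside faces the camera at (145,110), and it rests on the rack's front lip. I move the arm aside and look.

Emit:
apply_moves:
  motion: [-1,0,-0.4,0.4,0,-1,0,-0.8,0.8,0,-1,0,-1,0.8,0,-1,0,-1,0.8,0]

```text
time_s: 11.45
position: [0.5673, -0.0008, 0.3486]
tool_rot: [[-1.0, 0.009, 0.002], [0.009, 1.0, -0.003], [-0.002, -0.003, -1.0]]
ft_force: [0.2, 0.3, -0.4]
gripper_width: 0.679
grip_force: 0.0
```

Emit:
apply_moves:
  motion: [-1,0,-0.4,0,0,-1,0,-0.8,0,0,-1,0,-1,0,0,-1,0,-1,0,0]

```text
time_s: 11.85
position: [0.5653, -0.1196, 0.345]
tool_rot: [[-1.0, 0.008, -0.003], [0.008, 1.0, -0.001], [0.003, -0.001, -1.0]]
ft_force: [-1.2, 0.4, -0.3]
gripper_width: 1.006
grip_force: 0.0
```

Emit:
apply_moves:
  motion: [-1,0,-0.4,0,0,-1,0,-0.8,0,0,-1,0,-1,0,0,-1,0,-1,0,0]

```text
time_s: 12.25
position: [0.5651, -0.2383, 0.3451]
tool_rot: [[-1.0, 0.007, -0.003], [0.007, 1.0, -0.0], [0.003, -0.0, -1.0]]
ft_force: [-1.1, 0.1, 0.6]
gripper_width: 1.002
grip_force: 0.0
```

```bash
python3 - <<'E'
from h import *
a,pa=cloud('scene');b,pb=cloud('top');np.savez('s2.npz',a=a,pa=pa,b=b,pb=pb)
v=np.hstack([a[100:340,240:560],b[150:390,80:400]]);cv2.imwrite('pics/g4.png',v[...,::-1])
E
python3 o.py
```

```text
[ 0.5659 -0.2332  0.346 ] [[-1.0, 0.0, -0.001], [0.0, 1.0, 0.002], [0.001, 0.002, -1.0]] [ 0.52  0.53 -0.33] 12.35 1.0012347085870636 [ 0.8   0.45 -0.78  1.37  0.31  1.44  1.61]
```

View pics/g4.png

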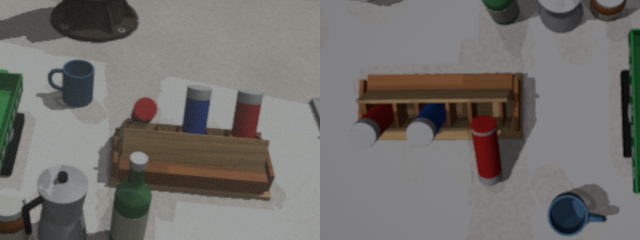

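The top crop shows the canister lying over the front lip, with its underside up at about (484,125) and its lid down near the worktop at (488,180). I measure its axis.

```bash
python3 - <<'E'
from h import *
d=np.load('s2.npz');p=d['pb'];hsv=cv2.cvtColor(d['b'],cv2.COLOR_RGB2HSV).astype(int);H,S=hsv[...,0],hsv[...,1]
r=(p[...,1]>.07)&(p[...,1]<.17)&(p[...,0]>.36)&(p[...,0]<.6)&(p[...,2]>.012)
red=r&((H<6)|(H>174))&(S>120);lid=r&(S<60)&(p[...,0]<.47)
for nm,m in(('red',red),('lid',lid)):
    q=p[m];print(nm,len(q),np.percentile(q,[1,50,99],axis=0).round(4).tolist())
q=p[red|lid]
for x0 in np.arange(.40,.56,.01):
    s=q[abs(q[:,0]-x0)<.004]
    if len(s)>5: print(x0.round(3),'ztop',np.percentile(s[:,2],97).round(4),'y',((s[:,1].min()+s[:,1].max())/2).round(4),len(s))
o=(d['pa'][...,1]>.07)&(d['pa'][...,1]<.17)&(d['pa'][...,0]>.48)&(d['pa'][...,0]<.6)&(d['pa'][...,2]>.05)
hs=cv2.cvtColor(d['a'],cv2.COLOR_RGB2HSV).astype(int);o&=((hs[...,0]<6)|(hs[...,0]>174))&(hs[...,1]>120)
q=d['pa'][o];print('scene end',len(q),np.percentile(q,[1,50,99],axis=0).round(4).tolist())
E
```

```text
red 1363 [[0.4419, 0.1044, 0.0434], [0.4946, 0.1234, 0.0984], [0.5496, 0.1464, 0.1311]]
lid 166 [[0.4246, 0.1051, 0.0193], [0.4344, 0.1223, 0.0357], [0.4624, 0.149, 0.0456]]
0.43 ztop 0.0417 y 0.1282 71
0.44 ztop 0.052 y 0.1271 84
0.45 ztop 0.062 y 0.1267 98
0.46 ztop 0.0717 y 0.126 101
0.47 ztop 0.0826 y 0.1262 110
0.48 ztop 0.0926 y 0.1255 103
0.49 ztop 0.1031 y 0.1252 103
0.5 ztop 0.1136 y 0.1252 120
0.51 ztop 0.1242 y 0.1246 122
0.52 ztop 0.1334 y 0.125 58
0.53 ztop 0.1294 y 0.129 109
0.54 ztop 0.1187 y 0.1299 109
0.55 ztop 0.11 y 0.1311 43
scene end 373 [[0.5249, 0.1063, 0.1009], [0.5398, 0.1258, 0.1149], [0.5554, 0.1452, 0.1297]]
```

Emit:
apply_moves:
  motion: [-1,0,0.4,0,0,-1,0,0.8,0,0,-1,0,1,0,0,-1,0,1,0,0]

```text
time_s: 12.75
position: [0.5656, -0.1063, 0.3478]
tool_rot: [[-1.0, -0.01, 0.001], [-0.01, 1.0, 0.002], [-0.001, 0.002, -1.0]]
ft_force: [0.2, -0.5, 0.3]
gripper_width: 1.0
grip_force: 0.0
```

Emit:
apply_moves:
  motion: [-1,-0.2,0.4,0,0,-1,-0.4,0.8,-0.3,0,-1,-0.489,1,-0.6,0,-1,-0.489,1,-0.6,0]

```text
time_s: 13.15
position: [0.5031, 0.01, 0.2722]
tool_rot: [[-1.0, -0.006, -0.005], [-0.006, 1.0, -0.0], [0.005, -0.0, -1.0]]
ft_force: [-0.6, -0.7, 0.3]
gripper_width: 1.003
grip_force: 0.0
```

Emit:
apply_moves:
  motion: [-1,0,0.4,-0.3,0,-1,0,0.8,-0.6,0,-1,0,1,-0.8,0,-1,0,1,-0.8,0,-1,0,1,-0.8,0]

```text
time_s: 13.65
position: [0.5065, 0.127, 0.1784]
tool_rot: [[-1.0, -0.003, -0.002], [-0.003, 1.0, 0.0], [0.002, 0.0, -1.0]]
ft_force: [-0.3, -0.7, 0.7]
gripper_width: 0.999
grip_force: 0.0
```

Emit:
apply_moves:
  motion: [-1,0,0,-0.3,0,-1,0,0,-0.6,0,-1,0,0,-0.8,0,-1,0,0,-0.867,0,-1,0,0,-0.867,0,1,0,0,-0.867,0,1,0,0,-0.867,0,1,0,0,-0.867,0,1,0,0,-0.867,0,1,0,0,-0.867,0,1,0,0,-0.867,0]
  newtons: 40

```text
time_s: 14.75
position: [0.508, 0.126, 0.0762]
tool_rot: [[-1.0, 0.001, 0.002], [0.001, 1.0, 0.0], [-0.002, 0.0, -1.0]]
ft_force: [-0.3, -1.6, 7.6]
gripper_width: 0.526
grip_force: 39.9
```

Emit:
apply_moves:
  motion: [1,0,0,0.3,0,1,0,0,0.6,0,1,0,0,0.83,0,1,0,-0.3,0.83,0,1,0.1,-0.6,0.83,0,1,0.3,-0.9,0.83,0,1,0.442,-1,0.83,0,1,0.442,-1,0.83,0]

```text
time_s: 15.55
position: [0.5621, 0.0021, 0.1743]
tool_rot: [[-1.0, 0.006, 0.0], [0.006, 1.0, -0.001], [-0.0, -0.001, -1.0]]
ft_force: [-0.3, 0.1, -2.0]
gripper_width: 0.527
grip_force: 42.5
```

Emit:
apply_moves:
  motion: [1,0,-0.217,0,0,1,0,-0.217,-0.1,0,1,0,-0.217,-0.4,0,1,0,-0.217,-0.7,0,1,0,-0.217,-0.7,0,1,0,-0.217,-0.7,0]

```text
time_s: 16.15
position: [0.5597, -0.0193, 0.0909]
tool_rot: [[-1.0, -0.0, -0.001], [-0.0, 1.0, 0.001], [0.001, 0.001, -1.0]]
ft_force: [0.5, 0.5, -1.9]
gripper_width: 0.526
grip_force: 42.7
```

```bash
python3 - <<'E'
from h import *
a,pa=cloud('scene');v=a[60:340,180:500];cv2.imwrite('pics/g5.png',v[...,::-1])
hs=cv2.cvtColor(a,cv2.COLOR_RGB2HSV).astype(int)
m=((hs[...,0]<6)|(hs[...,0]>174))&(hs[...,1]>85)&(abs(pa[...,1]+.02)<.06)&(pa[...,0]>.4)&(pa[...,0]<.7)&(pa[...,2]>.005)
q=pa[m];print(len(q),np.percentile(q,[1,50,99],axis=0).round(4).tolist())
E
python3 o.py
```

```text
482 [[0.5553, -0.0537, 0.0727], [0.5908, -0.0185, 0.1292], [0.6068, 0.0123, 0.4692]]
[ 0.5608 -0.0193  0.092 ] [[-1.0, -0.0, 0.001], [-0.0, 1.0, 0.001], [-0.001, 0.001, -1.0]] [ 0.45 -0.24 -2.24] 16.2 0.527538637474906 [ 0.45  0.6  -0.74  1.84  0.51  0.89  1.05]
```

View pics/g5.png

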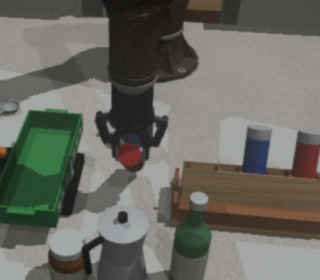

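The crop shows the canister held over free worktop with its underside at (130,157). I lower it to lay it flat.

Emit:
apply_moves:
  motion: [1,0,0,-0.1,0,1,0,0,-0.17,0,1,0,0,-0.24,0,1,0,0,-0.31,0,1,0,0,-0.38,0,1,0,0,-0.45,0,1,0,0,-0.51,0,1,0,0,-0.56,0,1,0,0,-0.59,0,1,0,0,-0.59,0]
  newtons: 25

```text
time_s: 17.2
position: [0.5597, -0.0203, 0.0193]
tool_rot: [[-1.0, 0.001, -0.001], [0.001, 1.0, -0.0], [0.001, -0.0, -1.0]]
ft_force: [1.7, 0.4, 1.0]
gripper_width: 0.53
grip_force: 37.1
```

Emit:
apply_moves:
  motion: [0,0,0,-0.03,0,-0.3,0,0,-0.03,0,-0.5,0,0,-0.03,0,-1,0,0,0,0,-1,0,0,0,0,-1,0,0,0.4,0,-1,0,0,0.8,0,-1,0,0,1,0,-1,0,0,1,0]

```text
time_s: 18.1
position: [0.5625, -0.0197, 0.1439]
tool_rot: [[-1.0, 0.001, 0.007], [0.001, 1.0, -0.0], [-0.007, -0.0, -1.0]]
ft_force: [0.7, 0.9, -0.0]
gripper_width: 0.998
grip_force: 0.0
```

```bash
cat > flat.py <<'E'
from h import *
for n in('scene','top'):
    a,pa=cloud(n);hs=cv2.cvtColor(a,cv2.COLOR_RGB2HSV).astype(int)
    b=(abs(pa[...,1]+.02)<.1)&(pa[...,0]>.4)&(pa[...,0]<.7)&(pa[...,2]>.008)&(pa[...,2]<.16)
    for nm,m in(('red',b&((hs[...,0]<6)|(hs[...,0]>174))&(hs[...,1]>85)),('grey',b&(hs[...,1]<50))):
        q=pa[m]
        if len(q)>9: print(n,nm,len(q),np.percentile(q,[2,50,98],axis=0).round(4).tolist())
E
python3 flat.py; python3 o.py
```

```text
scene red 929 [[0.4959, -0.0389, 0.0191], [0.5655, -0.0184, 0.0413], [0.613, 0.0012, 0.0467]]
scene grey 204 [[0.4017, -0.043, 0.0097], [0.485, -0.0194, 0.041], [0.6116, 0.0709, 0.0795]]
top grey 35 [[0.4019, -0.021, 0.0084], [0.4084, 0.003, 0.0114], [0.5547, 0.0677, 0.056]]
[ 0.5603 -0.0206  0.1402] [[-1.0, 0.001, 0.001], [0.001, 1.0, -0.001], [-0.001, -0.001, -1.0]] [ 0.36 -0.06  0.41] 18.2 1.0031075468292974 [ 0.49  0.55 -0.78  1.8   0.45  0.98  1.1 ]
```

Emit:
apply_moves:
  motion: [-1,-0.25,0,0,0,-1,-0.508,0,-0.2,0,-1,-0.508,0,-0.5,0,-1,-0.508,0,-0.5,0]

```text
time_s: 18.6
position: [0.4951, -0.0213, 0.0758]
tool_rot: [[-1.0, 0.001, -0.008], [0.001, 1.0, -0.0], [0.008, -0.0, -1.0]]
ft_force: [0.4, 0.4, 0.2]
gripper_width: 1.002
grip_force: 0.0
```

Emit:
apply_moves:
  motion: [-1,0,0,-0.25,0,-1,0,0,-0.45,0,-1,0,0,-0.56,0,-1,0,0,-0.58,0,-1,0,0,-0.58,0,0.5,0,0,-0.58,0,1,0,0,-0.58,0,1,0,0,-0.58,0,1,0,0,-0.58,0,1,0,0,-0.58,0]
  newtons: 20

```text
time_s: 19.6
position: [0.4998, -0.0204, 0.0112]
tool_rot: [[-1.0, 0.001, 0.001], [0.001, 1.0, -0.0], [-0.001, -0.0, -1.0]]
ft_force: [-0.2, 0.1, 6.2]
gripper_width: 0.533
grip_force: 19.6
```

Emit:
apply_moves:
  motion: [1,0,0,0.1,0,1,0,0,0.2,0,1,0,0,0.3,0,1,0.02,0,0.4,0,1,0.02,0,0.4,0,1,0.02,0,0.4,0]

```text
time_s: 20.2
position: [0.502, -0.0205, 0.0586]
tool_rot: [[-1.0, 0.001, 0.001], [0.001, 1.0, -0.0], [-0.001, -0.0, -1.0]]
ft_force: [-0.1, -0.3, -2.8]
gripper_width: 0.529
grip_force: 21.6
```

```bash
python3 lean.py;python3 flat.py
```

```text
lean_x(neg=lid to robot) -1.371 lean_y -0.594 n 284 zrange [0.0759 0.0938] yc -0.0192 surf x at z=tcp 0.7126 tcp [ 0.502  -0.0205  0.0586] F [-0.1 -0.3 -2.8] 20.2
scene red 1036 [[0.4988, -0.0392, 0.0545], [0.5731, -0.0189, 0.087], [0.6148, 0.0007, 0.093]]
scene grey 1424 [[0.4108, -0.0797, 0.0422], [0.5144, -0.0199, 0.1237], [0.606, 0.0439, 0.159]]
top grey 49 [[0.5695, -0.0104, 0.0081], [0.6044, 0.0665, 0.0109], [0.6417, 0.0781, 0.0894]]
```

Emit:
apply_moves:
  motion: [0,0,0,0,0,0,0,0,0,0]

```text
time_s: 20.55
position: [0.5015, -0.0202, 0.0579]
tool_rot: [[-1.0, 0.001, -0.001], [0.001, 1.0, 0.0], [0.001, 0.0, -1.0]]
ft_force: [-0.7, 0.1, -2.8]
gripper_width: 0.526
grip_force: 21.6
```

Emit:
apply_moves:
  motion: [-0.04,0,0,0,0,-0.04,0,0,0,0]

```text
time_s: 20.75
position: [0.5017, -0.0203, 0.0582]
tool_rot: [[-1.0, 0.001, -0.0], [0.001, 1.0, 0.0], [0.0, 0.0, -1.0]]
ft_force: [0.1, 0.6, -2.1]
gripper_width: 0.527
grip_force: 21.6
```

Emit:
apply_moves:
  motion: [-0.06,0,0,0,0,-0.06,0,0,0,0]

```text
time_s: 20.95
position: [0.5017, -0.0203, 0.0583]
tool_rot: [[-1.0, 0.001, -0.0], [0.001, 1.0, 0.0], [0.0, 0.0, -1.0]]
ft_force: [1.4, -0.8, -3.3]
gripper_width: 0.529
grip_force: 18.1
```

Emit:
apply_moves:
  motion: [-0.07,0,0,0,0,-0.07,0,0,0,0]

```text
time_s: 21.15
position: [0.5018, -0.0203, 0.0584]
tool_rot: [[-1.0, 0.001, 0.0], [0.001, 1.0, 0.0], [-0.0, 0.0, -1.0]]
ft_force: [-0.3, 0.1, -0.5]
gripper_width: 0.537
grip_force: 6.5
```

```bash
python3 lean.py; python3 flat.py | head -1
```

```text
lean_x(neg=lid to robot) -1.112 lean_y -0.014 n 422 zrange [0.0136 0.0913] yc -0.019 surf x at z=tcp 0.5727 tcp [ 0.5018 -0.0203  0.0584] F [-0.3  0.1 -0.5] 21.15
scene red 1149 [[0.5051, -0.0392, 0.0191], [0.559, -0.0184, 0.0612], [0.6085, 0.001, 0.0904]]
```

Emit:
apply_moves:
  motion: [-0.07,0,0,0.1,0,-0.07,0,0,0.2,0,-0.07,0,0,0.3,0,-0.07,0,0,0.4,0,-0.07,0,0,0.4,0]

```text
time_s: 21.8
position: [0.5028, -0.0202, 0.1083]
tool_rot: [[-1.0, 0.001, 0.003], [0.001, 1.0, -0.0], [-0.003, -0.0, -1.0]]
ft_force: [0.5, -0.0, -2.8]
gripper_width: 0.537
grip_force: 7.3
```

```bash
python3 lean.py; python3 flat.py | head -1
```

```text
lean_x(neg=lid to robot) -0.253 lean_y -0.014 n 377 zrange [0.0233 0.1262] yc -0.0185 surf x at z=tcp 0.523 tcp [ 0.5028 -0.0202  0.1083] F [ 0.5 -0.  -2.8] 21.8
scene red 945 [[0.5111, -0.0384, 0.0228], [0.5277, -0.0182, 0.0759], [0.5428, 0.0007, 0.1238]]
```

Emit:
apply_moves:
  motion: [-0.07,0,0,-0.07,0,-0.07,0,0,-0.1,0,-0.074,0,0,-0.1,0,-0.074,0,0,-0.1,0]

```text
time_s: 22.35
position: [0.5019, -0.0202, 0.0941]
tool_rot: [[-1.0, 0.001, 0.0], [0.001, 1.0, 0.0], [-0.0, 0.0, -1.0]]
ft_force: [0.4, -0.2, 2.3]
gripper_width: 0.533
grip_force: 3.5
```

```bash
python3 lean.py
```

```text
lean_x(neg=lid to robot) -0.26 lean_y -0.008 n 380 zrange [0.0209 0.1241] yc -0.0189 surf x at z=tcp 0.5239 tcp [ 0.5019 -0.0202  0.0941] F [ 0.4 -0.2  2.3] 22.35
```

Emit:
apply_moves:
  motion: [-0.074,0.06,0,0,0,-0.074,0.12,0,0,0,-0.074,0.18,0,0,0,-0.074,0.23,0,-0.01,0,-0.074,0.23,0,-0.02,0]

```text
time_s: 22.9
position: [0.5312, -0.0201, 0.0922]
tool_rot: [[-1.0, 0.001, 0.002], [0.001, 1.0, 0.001], [-0.002, 0.001, -1.0]]
ft_force: [1.0, 0.1, 5.3]
gripper_width: 0.538
grip_force: 4.5
```

```bash
python3 lean.py
```

```text
lean_x(neg=lid to robot) -0.028 lean_y -0.004 n 328 zrange [0.0127 0.1193] yc -0.0182 surf x at z=tcp 0.5477 tcp [ 0.5312 -0.0201  0.0922] F [1.  0.1 5.3] 22.9
```

Emit:
apply_moves:
  motion: [-0.2,0,0,0,0,-0.4,0,0,0,0,-0.4,-0.03,0,0,0,-0.4,-0.03,0,0,0]

```text
time_s: 23.35
position: [0.5248, -0.0204, 0.0917]
tool_rot: [[-1.0, 0.001, -0.001], [0.001, 1.0, -0.0], [0.001, -0.0, -1.0]]
ft_force: [0.6, 0.3, 0.9]
gripper_width: 0.696
grip_force: 0.0
```

```bash
python3 lean.py
```

```text
lean_x(neg=lid to robot) 0.003 lean_y -0.005 n 316 zrange [0.0112 0.1169] yc -0.0179 surf x at z=tcp 0.5503 tcp [ 0.5248 -0.0204  0.0917] F [0.6 0.3 0.9] 23.35
```

Emit:
apply_moves:
  motion: [0.3,0,0,0,0,1,0,0,0,0,1,0,0,0,0,1,0,0,0,0,1,0,0,0.3,0,1,0,0,0.6,0,1,0,0,0.9,0,1,-0.1,-0.3,0.95,0,1,-0.2,-0.6,0.95,0,1,-0.23,-0.8,0.95,0,1,-0.23,-0.8,0.95,0]
  newtons: 25

```text
time_s: 24.5
position: [0.4968, -0.121, 0.2051]
tool_rot: [[-1.0, 0.007, -0.002], [0.007, 1.0, -0.002], [0.002, -0.002, -1.0]]
ft_force: [-0.1, 0.0, -2.2]
gripper_width: 0.532
grip_force: 27.4
```

Emit:
apply_moves:
  motion: [1,0,-0.3,0,0,1,0,-0.55,0,0,1,0,-0.717,0,0,1,0,-0.717,0,0,1,0,-0.717,0,0]

```text
time_s: 25.0
position: [0.498, -0.2017, 0.2054]
tool_rot: [[-1.0, 0.001, -0.0], [0.001, 1.0, 0.001], [0.0, 0.001, -1.0]]
ft_force: [-0.0, 1.0, -3.8]
gripper_width: 0.526
grip_force: 27.4
```

```bash
python3 lean.py; python3 o.py
```

```text
lean_x(neg=lid to robot) 0.002 lean_y -0.026 n 391 zrange [0.1245 0.231 ] yc -0.1977 surf x at z=tcp 0.5229 tcp [ 0.498  -0.2017  0.2054] F [-0.   1.  -3.8] 25.0
[ 0.4982 -0.201   0.2056] [[-1.0, -0.0, -0.0], [-0.0, 1.0, 0.001], [0.0, 0.001, -1.0]] [-0.62  1.98 -3.  ] 25.05 0.5320407858493845 [ 0.88  0.44 -0.81  1.77  0.36  1.08  1.52]
```

Emit:
apply_moves:
  motion: [1,0,0,-0.15,0,1,0,0,-0.3,0,1,0,0,-0.42,0,1,0,0,-0.5,0,1,0,0,-0.54,0,1,0,0,-0.555,0,1,0,0,-0.555,0]

```text
time_s: 25.75
position: [0.4984, -0.2022, 0.1395]
tool_rot: [[-1.0, 0.001, 0.0], [0.001, 1.0, 0.0], [-0.0, 0.0, -1.0]]
ft_force: [-0.5, -1.0, -2.6]
gripper_width: 0.534
grip_force: 27.5
```

Emit:
apply_moves:
  motion: [1,0,0,-0.01,0,1,0,0,-0.02,0,1,0,0,-0.02,0]

```text
time_s: 26.05
position: [0.4981, -0.2025, 0.137]
tool_rot: [[-1.0, 0.001, 0.0], [0.001, 1.0, -0.0], [-0.0, -0.0, -1.0]]
ft_force: [0.0, 0.2, -3.3]
gripper_width: 0.531
grip_force: 27.5
```

Emit:
apply_moves:
  motion: [1,0,0,-0.01,0,1,0,0,-0.02,0,1,0,0,-0.02,0]

```text
time_s: 26.35
position: [0.4984, -0.2024, 0.135]
tool_rot: [[-1.0, 0.001, 0.001], [0.001, 1.0, -0.0], [-0.001, -0.0, -1.0]]
ft_force: [-2.7, 0.8, 4.9]
gripper_width: 0.531
grip_force: 27.9
```

Emit:
apply_moves:
  motion: [-0.06,0,0,0,0,-0.08,0,0,0,0,-0.2,0,0,0,0,-0.5,0,0,0,0,-1,0,0,0,0,-1,0,0,0,0,-1,0,0,0.2,0,-1,0,0,0.6,0,-1,0,0,1,0,-1,0,0,1,0]

```text
time_s: 27.35
position: [0.5015, -0.2022, 0.2607]
tool_rot: [[-1.0, 0.0, 0.009], [0.0, 1.0, -0.003], [-0.009, -0.003, -1.0]]
ft_force: [1.0, -0.1, -0.1]
gripper_width: 0.999
grip_force: 0.0
```

```bash
cat > bas.py <<'E'
from h import *
for n in('scene','top'):
    a,p=cloud(n);hs=cv2.cvtColor(a,cv2.COLOR_RGB2HSV).astype(int);H,S=hs[...,0],hs[...,1];z=p[...,2]
    b=(p[...,0]>.35)&(p[...,0]<.77)&(p[...,1]<-.12)&(p[...,1]>-.28)
    g=b&(H>50)&(H<85)&(S>100)&(z>.078)&(z<.1);q=p[g]
    if len(q)>50:
        k=np.linalg.lstsq(np.c_[q[:,:2],np.ones(len(q))],q[:,2],rcond=None)[0]
        print(n,'rim slope',k[:2].round(3),np.round(np.concatenate([np.ravel(t) for t in cv2.minAreaRect((q[:,:2]*1000).astype(np.float32))]),1))
    r=b&((H<6)|(H>174))&(S>85)&(z>.045)&(z<.2)
    cn,lab,st,c=cv2.connectedComponentsWithStats(r.astype(np.uint8))
    for i in range(1,cn):
        q=p[lab==i]
        if len(q)>80: print(n,'red',len(q),np.percentile(q,[2,50,98],axis=0).round(3).tolist(),'lean',np.polyfit(q[:,2],q[:,0],1)[0].round(3),np.polyfit(q[:,2],q[:,1],1)[0].round(3))
    r=b&(S<60)&(z>.165)&(z<.21);q=p[r]
    if len(q)>30: print(n,'lid',len(q),np.percentile(q,[2,50,98],axis=0).round(3).tolist())
E
python3 bas.py; python3 o.py
```

```text
scene rim slope [0.    0.005] [ 561.1 -200.3  121.2  322.7   89.6]
scene red 830 [[0.506, -0.216, 0.055], [0.521, -0.195, 0.112], [0.526, -0.18, 0.159]] lean -0.003 -0.003
scene lid 418 [[0.483, -0.222, 0.166], [0.512, -0.199, 0.182], [0.526, -0.18, 0.185]]
top rim slope [0.    0.007] [ 557.4 -201.7  121.1  318.4   89.6]
top red 82 [[0.479, -0.194, 0.06], [0.485, -0.185, 0.107], [0.493, -0.181, 0.152]] lean -0.037 -0.03
top lid 123 [[0.478, -0.216, 0.168], [0.483, -0.196, 0.184], [0.5, -0.183, 0.187]]
[ 0.4987 -0.2026  0.2556] [[-1.0, 0.001, 0.002], [0.001, 1.0, -0.001], [-0.002, -0.001, -1.0]] [-0.    0.49 -0.6 ] 27.45 0.9996016247251774 [ 0.9   0.39 -0.83  1.7   0.31  1.18  1.56]
```

Emit:
apply_moves:
  motion: [-1,0,0.4,0,0,-1,0,0.8,0,0,-1,0,1,0,0,-1,0,1,0,0]

```text
time_s: 27.85
position: [0.4972, -0.0779, 0.2536]
tool_rot: [[-1.0, -0.006, -0.002], [-0.006, 1.0, 0.001], [0.002, 0.001, -1.0]]
ft_force: [0.1, -0.4, -0.9]
gripper_width: 1.004
grip_force: 0.0
```

Emit:
apply_moves:
  motion: [-1,0,0.4,0,0,-1,0,0.8,0,0,-1,0,1,0,0,-1,0,1,0,0]

```text
time_s: 28.25
position: [0.4973, 0.0409, 0.2537]
tool_rot: [[-1.0, -0.005, -0.001], [-0.005, 1.0, 0.001], [0.001, 0.001, -1.0]]
ft_force: [-0.2, -0.3, -0.6]
gripper_width: 1.003
grip_force: 0.0
```

Emit:
apply_moves:
  motion: [-1,0,0.4,0,0,-1,0,0.8,0,0,-1,0,1,0,0,-1,0,1,0,0]

```text
time_s: 28.65
position: [0.4975, 0.1601, 0.2536]
tool_rot: [[-1.0, -0.003, -0.001], [-0.003, 1.0, 0.001], [0.001, 0.001, -1.0]]
ft_force: [0.1, 0.1, 0.7]
gripper_width: 1.002
grip_force: 0.0
```

Emit:
apply_moves:
  motion: [-1,0.1,0.4,0,0,-1,0.2,0.8,0,0,-1,0.32,1,0,0,-1,0.32,1,0,0]

```text
time_s: 29.05
position: [0.5377, 0.2789, 0.2528]
tool_rot: [[-1.0, -0.001, -0.002], [-0.001, 1.0, 0.001], [0.002, 0.001, -1.0]]
ft_force: [0.6, 0.3, 0.6]
gripper_width: 1.003
grip_force: 0.0
```

Emit:
apply_moves:
  motion: [-1,0,0.2,0,0,-1,0,0.325,0,0,-1,0,0.325,0,0,-1,0,0.325,-0.2,0,-1,0,0.325,-0.2,0,-1,0,0.325,-0.2,0]

```text
time_s: 29.65
position: [0.537, 0.3142, 0.23]
tool_rot: [[-1.0, 0.003, -0.001], [0.003, 1.0, -0.002], [0.001, -0.002, -1.0]]
ft_force: [0.7, 0.1, 0.3]
gripper_width: 0.998
grip_force: 0.0
```

```bash
python3 o.py
```

```text
[0.537  0.3142 0.23  ] [[-1.0, 0.003, -0.001], [0.003, 1.0, -0.002], [0.001, -0.002, -1.0]] [0.72 0.06 0.28] 29.65 0.9981434935691327 [-0.08  0.57 -0.85  1.53  0.45  1.24  0.58]
```

Emit:
apply_moves:
  motion: [-1,0,0.018,-0.3,0,-1,0,0.018,-0.6,0,-1,0,0.018,-0.85,0,-1,0,0.018,-0.96,0,-1,0,0.018,-0.96,0,0.3,0,0.018,-0.96,0,1,0,0.018,-0.96,0,1,0,0.018,-0.96,0,1,0,0.018,-0.96,0,1,0,0.018,-0.96,0,1,0,0.018,-0.96,0]
  newtons: 25

```text
time_s: 30.75
position: [0.5372, 0.3194, 0.1171]
tool_rot: [[-1.0, 0.001, 0.002], [0.001, 1.0, 0.001], [-0.002, 0.001, -1.0]]
ft_force: [-1.0, -0.9, 5.8]
gripper_width: 0.531
grip_force: 24.9
```

Emit:
apply_moves:
  motion: [1,-0.04,0,0.083,0,1,-0.08,0,0.166,0,1,-0.12,0,0.248,0,1,-0.16,0,0.331,0,1,-0.2,0,0.414,0,1,-0.24,0,0.497,0,1,-0.28,0,0.58,0,1,-0.3,0,0.8,0,1,-0.3,0,1,0,1,-0.3,0,1,0]

```text
time_s: 31.75
position: [0.5006, 0.3206, 0.2388]
tool_rot: [[-1.0, 0.0, 0.003], [0.0, 1.0, 0.003], [-0.003, 0.003, -1.0]]
ft_force: [1.1, 0.6, -2.9]
gripper_width: 0.526
grip_force: 27.0
```

```bash
python3 lean.py; python3 o.py
```

```text
lean_x(neg=lid to robot) -0.45 lean_y 0.033 n 572 zrange [0.1746 0.2718] yc 0.3194 surf x at z=tcp 0.5284 tcp [0.5006 0.3206 0.2388] F [ 1.1  0.6 -2.9] 31.75
[0.5004 0.3197 0.2369] [[-1.0, 0.0, 0.002], [0.0, 1.0, 0.002], [-0.002, 0.002, -1.0]] [ 1.27 -0.85 -2.88] 31.8 0.5327429703778361 [-0.07  0.52 -0.88  1.6   0.42  1.22  0.54]
```

Emit:
apply_moves:
  motion: [1,0,0,0.25,0,1,0,0,0.5,0,1,0,0,0.6,0,1,0,-0.25,0.6,0,1,0,-0.6,0.6,0,1,0,-1,0.6,0,1,0,-1,0.6,0]

```text
time_s: 32.5
position: [0.5018, 0.1901, 0.305]
tool_rot: [[-1.0, 0.011, -0.002], [0.011, 1.0, -0.006], [0.002, -0.006, -1.0]]
ft_force: [1.6, 0.2, -2.9]
gripper_width: 0.532
grip_force: 27.3
```

Emit:
apply_moves:
  motion: [1,0,-0.35,0,0,1,0,-0.7,0,0,1,0,-1,0,0,1,0,-1,0,0]

```text
time_s: 32.9
position: [0.5005, 0.0722, 0.3053]
tool_rot: [[-1.0, 0.009, -0.003], [0.009, 1.0, -0.004], [0.003, -0.004, -1.0]]
ft_force: [-0.3, -0.1, -3.5]
gripper_width: 0.532
grip_force: 27.6
```

Emit:
apply_moves:
  motion: [1,0,-0.35,0,0,1,0,-0.7,0,0,1,0,-0.83,0,0,1,0,-0.83,-0.4,0,1,0,-0.83,-0.8,0,1,0,-0.83,-1,0,1,0,-0.83,-1,0]

```text
time_s: 33.6
position: [0.4974, -0.0209, 0.1832]
tool_rot: [[-1.0, 0.0, -0.008], [0.0, 1.0, 0.001], [0.008, 0.001, -1.0]]
ft_force: [-0.3, 0.3, -1.8]
gripper_width: 0.525
grip_force: 27.6
```

Emit:
apply_moves:
  motion: [1,0,0,-0.25,0,1,0,0,-0.42,0,1,0,0,-0.5,0,1,0,0,-0.5,0]

```text
time_s: 34.0
position: [0.5003, -0.0205, 0.1271]
tool_rot: [[-1.0, 0.001, -0.001], [0.001, 1.0, 0.0], [0.001, 0.0, -1.0]]
ft_force: [-0.9, -0.8, -2.5]
gripper_width: 0.533
grip_force: 27.8
```

```bash
python3 lean.py; python3 o.py
```

```text
lean_x(neg=lid to robot) -0.443 lean_y -0.014 n 442 zrange [0.0617 0.1603] yc -0.0193 surf x at z=tcp 0.5283 tcp [ 0.5003 -0.0205  0.1271] F [-0.9 -0.8 -2.5] 34.0
[ 0.5009 -0.0204  0.128 ] [[-1.0, 0.001, 0.0], [0.001, 1.0, 0.0], [-0.0, 0.0, -1.0]] [-0.38  0.25 -2.7 ] 34.05 0.5313753099883305 [ 0.54  0.48 -0.8   1.95  0.44  0.9   1.08]
```

Emit:
apply_moves:
  motion: [1,0,0,-0.1,0,1,0,0,-0.16,0,0,0,0,-0.16,0,-0.06,0,0,-0.16,0,-0.07,0,0,-0.16,0,-0.07,0,0,-0.16,0,-0.07,0,0,-0.16,0]

```text
time_s: 34.75
position: [0.5007, -0.0208, 0.1083]
tool_rot: [[-1.0, 0.001, 0.0], [0.001, 1.0, 0.0], [-0.0, 0.0, -1.0]]
ft_force: [0.5, 1.1, -2.1]
gripper_width: 0.535
grip_force: 7.7
```

```bash
python3 lean.py
```

```text
lean_x(neg=lid to robot) -0.443 lean_y -0.012 n 423 zrange [0.0434 0.1406] yc -0.0195 surf x at z=tcp 0.5284 tcp [ 0.5007 -0.0208  0.1083] F [ 0.5  1.1 -2.1] 34.75
```

Emit:
apply_moves:
  motion: [-0.07,0,0,-0.06,0,-0.07,0,0,-0.1,0,-0.07,0,0,-0.12,0,-0.07,0,0,-0.12,0]

```text
time_s: 35.2
position: [0.5001, -0.0208, 0.0931]
tool_rot: [[-1.0, 0.001, -0.001], [0.001, 1.0, 0.0], [0.001, 0.0, -1.0]]
ft_force: [-0.0, 0.7, -2.8]
gripper_width: 0.538
grip_force: 7.7
```

```bash
python3 lean.py
```

```text
lean_x(neg=lid to robot) -0.435 lean_y -0.015 n 414 zrange [0.0254 0.1257] yc -0.0196 surf x at z=tcp 0.5278 tcp [ 0.5001 -0.0208  0.0931] F [-0.   0.7 -2.8] 35.2
```

Emit:
apply_moves:
  motion: [-0.07,0,0,-0.02,0,-0.07,0,0,-0.035,0,-0.07,0,0,-0.035,0]

```text
time_s: 35.55
position: [0.5011, -0.0207, 0.0901]
tool_rot: [[-1.0, 0.001, 0.001], [0.001, 1.0, -0.0], [-0.001, -0.0, -1.0]]
ft_force: [-2.6, -0.4, 5.7]
gripper_width: 0.534
grip_force: 8.1
```

Contact. Now I push +x to pivot it upright.

Emit:
apply_moves:
  motion: [-0.072,0.05,0,0.005,0,-0.072,0.1,0,0.01,0,-0.072,0.15,0,0.015,0,-0.072,0.2,0,0.015,0,-0.072,0.25,0,0.01,0,-0.072,0.25,0,0.01,0]

```text
time_s: 36.15
position: [0.5317, -0.0207, 0.0908]
tool_rot: [[-1.0, 0.001, 0.001], [0.001, 1.0, 0.0], [-0.001, 0.0, -1.0]]
ft_force: [1.2, -0.6, 4.2]
gripper_width: 0.537
grip_force: 7.0
```

```bash
python3 lean.py
```

```text
lean_x(neg=lid to robot) -0.183 lean_y -0.013 n 374 zrange [0.0172 0.1222] yc -0.0192 surf x at z=tcp 0.5517 tcp [ 0.5317 -0.0207  0.0908] F [ 1.2 -0.6  4.2] 36.15
```

Working; the lean is −0.18. About 18 mm more.

Emit:
apply_moves:
  motion: [-0.072,0.05,0,0,0,-0.072,0.1,0,-0.005,0,-0.072,0.15,0,-0.01,0,-0.072,0.15,0,-0.01,0,-0.2,0.15,0,-0.01,0,-0.4,0.15,0,-0.01,0,-0.4,0.15,0,-0.01,0]

```text
time_s: 36.9
position: [0.5484, -0.0207, 0.0896]
tool_rot: [[-1.0, 0.001, 0.0], [0.001, 1.0, 0.0], [-0.0, 0.0, -1.0]]
ft_force: [0.1, -0.1, -0.1]
gripper_width: 0.698
grip_force: 0.0
```

```bash
python3 lean.py;python3 o.py
```

```text
lean_x(neg=lid to robot) 0.014 lean_y -0.01 n 322 zrange [0.0119 0.1158] yc -0.0194 surf x at z=tcp 0.57 tcp [ 0.5484 -0.0207  0.0896] F [ 0.1 -0.1 -0.1] 36.9
[ 0.5484 -0.0207  0.0896] [[-1.0, 0.001, 0.0], [0.001, 1.0, -0.0], [-0.0, -0.0, -1.0]] [ 0.79  0.65 -0.3 ] 36.95 0.701785132181791 [ 0.46  0.59 -0.74  1.87  0.51  0.88  1.04]
```

Emit:
apply_moves:
  motion: [0.3,0,0,0,0,1,0,0,0,0,1,0,0,0,0,1,0,0,0,0,1,0,0,0.3,0,1,0,0,0.6,0,1,0,0,0.95,0,1,0.2,-0.2,0.97,0,1,0.4,-0.5,0.97,0,1,0.59,-0.8,0.97,0,1,0.59,-0.8,0.97,0]
  newtons: 25

```text
time_s: 38.05
position: [0.6209, -0.1246, 0.2042]
tool_rot: [[-1.0, 0.01, -0.001], [0.01, 1.0, -0.003], [0.001, -0.003, -1.0]]
ft_force: [0.3, -0.0, -3.0]
gripper_width: 0.534
grip_force: 27.4
```

Emit:
apply_moves:
  motion: [1,0,-0.3,0,0,1,0,-0.55,0,0,1,0,-0.71,0,0,1,0,-0.71,0,0,1,0,-0.71,0,0]

```text
time_s: 38.55
position: [0.6188, -0.202, 0.2051]
tool_rot: [[-1.0, 0.002, -0.001], [0.002, 1.0, 0.001], [0.001, 0.001, -1.0]]
ft_force: [-0.3, 1.3, -3.3]
gripper_width: 0.535
grip_force: 27.3
```

```bash
python3 lean.py; python3 bas.py
```

```text
lean_x(neg=lid to robot) 0.734 lean_y -0.01 n 696 zrange [0.0576 0.2326] yc -0.1979 surf x at z=tcp 0.646 tcp [ 0.6188 -0.202   0.2051] F [-0.3  1.3 -3.3] 38.55
scene rim slope [-0.001  0.002] [ 562.1 -200.2  121.3  324.5   89.7]
scene red 1315 [[0.506, -0.215, 0.058], [0.628, -0.19, 0.143], [0.641, -0.178, 0.198]] lean 1.12 -0.029
scene lid 65 [[0.481, -0.225, 0.166], [0.515, -0.197, 0.183], [0.633, -0.172, 0.21]]
top rim slope [0.001 0.004] [ 557.7 -201.9  121.4  318.8   89.7]
top red 234 [[0.593, -0.204, 0.13], [0.6, -0.185, 0.165], [0.62, -0.178, 0.199]] lean -0.057 -0.057
top red 213 [[0.479, -0.194, 0.059], [0.496, -0.182, 0.112], [0.515, -0.18, 0.155]] lean 0.019 -0.006
top lid 690 [[0.48, -0.223, 0.171], [0.499, -0.201, 0.184], [0.52, -0.181, 0.187]]
```

Emit:
apply_moves:
  motion: [1,0,0,-0.15,0,1,0,0,-0.3,0,1,0,0,-0.42,0,1,0,0,-0.5,0,1,0,0,-0.55,0,1,0,0,-0.575,0,1,0,0,-0.575,0]

```text
time_s: 39.4
position: [0.6194, -0.2019, 0.1369]
tool_rot: [[-1.0, 0.001, 0.0], [0.001, 1.0, 0.0], [-0.0, 0.0, -1.0]]
ft_force: [0.3, 0.3, -2.6]
gripper_width: 0.538
grip_force: 27.4
```

Emit:
apply_moves:
  motion: [1,0,0,-0.01,0,1,0,0,-0.02,0,1,0,0,-0.02,0]

```text
time_s: 39.7
position: [0.6194, -0.202, 0.1346]
tool_rot: [[-1.0, 0.001, 0.0], [0.001, 1.0, -0.0], [-0.0, -0.0, -1.0]]
ft_force: [-0.2, 0.4, -4.1]
gripper_width: 0.535
grip_force: 27.4
```

Emit:
apply_moves:
  motion: [1,0,0,-0.01,0,1,0,0,-0.02,0,1,0,0,-0.02,0]

```text
time_s: 40.0
position: [0.6196, -0.202, 0.1328]
tool_rot: [[-1.0, 0.001, 0.001], [0.001, 1.0, -0.0], [-0.001, -0.0, -1.0]]
ft_force: [-2.4, 0.5, 3.2]
gripper_width: 0.53
grip_force: 27.9
```

Contact. I release and retreat upward.

Emit:
apply_moves:
  motion: [-0.06,0,0,0,0,-0.08,0,0,0,0,-0.2,0,0,0,0,-0.5,0,0,0,0,-1,0,0,0,0,-1,0,0,0,0,-1,0,0,0.2,0,-1,0,0,0.6,0,-1,0,0,1,0,-1,0,0,1,0]

```text
time_s: 41.0
position: [0.6227, -0.2013, 0.2595]
tool_rot: [[-1.0, 0.001, 0.011], [0.001, 1.0, -0.002], [-0.011, -0.002, -1.0]]
ft_force: [0.7, 0.2, 0.1]
gripper_width: 0.998
grip_force: 0.0
```

Emit:
apply_moves:
  motion: [-1,0,0.4,0.3,0,-1,0,0.8,0.3,0,-1,0,1,0.3,0,-1,0,1,0.3,0,-1,0,1,0.3,0]

```text
time_s: 41.5
position: [0.6193, -0.0814, 0.2881]
tool_rot: [[-1.0, -0.001, 0.0], [-0.001, 1.0, -0.001], [-0.0, -0.001, -1.0]]
ft_force: [0.7, -0.9, -0.5]
gripper_width: 1.004
grip_force: 0.0
```

```bash
python3 bas.py; python3 - <<'E'
from h import *
a,_=cloud('scene');b,_=cloud('top')
cv2.imwrite('pics/end.png',np.hstack([a[100:400,100:500],b[100:400,100:500]])[...,::-1])
E
```

```text
scene rim slope [-0.     0.003] [ 561.3 -200.5  121.4  323.9   89.6]
scene red 1691 [[0.508, -0.216, 0.055], [0.628, -0.193, 0.114], [0.641, -0.179, 0.16]] lean -0.067 -0.023
scene lid 915 [[0.486, -0.222, 0.166], [0.606, -0.199, 0.182], [0.64, -0.179, 0.185]]
top rim slope [0.007 0.007] [ 457.8 -145.1  134.4   35.4   17.1]
```

View pics/end.png

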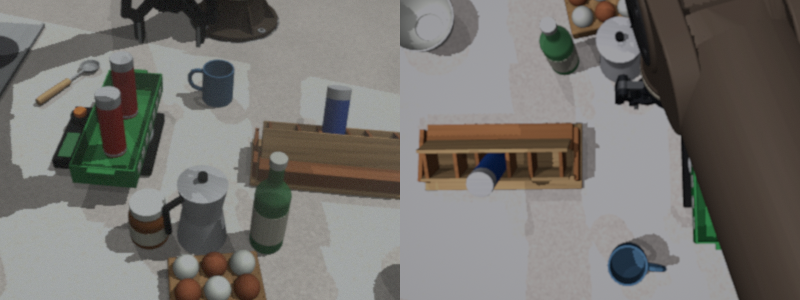

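The picture shows both red canisters upright in the level basket, at (122,85) and (110,120) in the left crop. The blue one is still in the rack at (338,108), nothing else has moved, and the arm is clear.

```bash
python3 -c "
from station import workorder
print(workorder.close_job())"
```

```text
the job is handed in; nothing more can be done
None
```

I tared the scale with the basket empty, stood both red canisters upright in the basket about 60 mm either side of its middle, and handed the job in at about 42 s; no verdict came back, and the first canister had slipped onto the rack's front lip on the way and been recovered.

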